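Close and fill the wax-puck magazine

ROBOT

A 6-joint arm with a two-finger parallel gripper is mounted at the origin on the work surface. World frame = base frame: x ahead of the robot, y to its left, z up, the work surface at z = 0. Lengths are in m, angles in rad, forces in N, time in s.
With the tool pointing down it reaches from about 0.275 to 0.975 m from the base axis. Payload 8.4 kg.
Tool frame: the origin (TCP) lies midway between the tips of the shut fingers; the grasp point (between the pads) lies 19 mm behind it; z points along the fingers, y is the line along which they close (so a half turn about z gives the same grasp; the last joint's range is limited). The gripper opens to 92 mm and grips with 3 to 60 N. Pads are 20 mm wide; open, the fingers measure 128 mm over their backs; the gripper's body (75 mm by 189 mm) begins 69 mm behind the grasp point.
Start: joints at [1.173, 0.353, 1.633, -0, 1.155, -0.002], TCP at [0.241, 0.577, 0.215] pointing down, gripper open.
Joint ranges: [-2.63, 2.63], [-0.92, 2.1], [0.06, 2.66], [-1.3, 4.44], [0, 2.69], [-3.02, 3.02]. Speed limits (rad/s): [2.22, 2.22, 2.79, 3.14, 3.14, 3.14].

INTERFACE

Orientations are given as a rotation vector (axis times angle).
In Python, from rig import * gives the robot as it stands. Calls block until the motion is done:
- movep(position, orientation): joint-space move of the TCP to a pose.
- servo_line(position, velocity=0.15, attitude=None): straight line of the TCP; attitude=None keeps the orientation; velocity is the mean speed in m/s.
- goto_joints(angles): joint-space move.
- command_gripper(opening, effort=None): finger opening in m; effort is the grip in N (None keeps the last); returns when the fingers have stopped.
- hold(seconds).
- inverse_kinematics(position, orientation): joint angles nearest the present ones, or None.
- state(): the state.
- snapshot(name): name is "scene" or "top" or "wrist"; returns the picture (384x512x3 uint8, blue, green, red); there is no depth.
- camera_params(name): a dict with "mtx" (3x3 intrinsics, pixels), "R" (3x3) and "t" (3): a world point X has camera coordinates R X + t. Camera axes: x right, y down, z forward; pixel columns grow to the right and rows downward; lengths in m; the calibration is good to about 2 mm. The wrist camera is an equidistant fisheye: a pixel r from the principal point sees the ray r / f radians off the axis. A picture is of the moment at which its call begins: read the wrist's pose just before it. camera_params takes no time and is no camera call; for the wrist camera it gives the pose at the moment of the call.
A pose or a line that the arm cannot do raises PlanningError and nothing moves.
- close_job(): hands the job in; it is judged then, once.
Trained networks look in the newest picture that a camera, given by its name, has taken for a name from the list of things; names that differ only in an ending like _2 or _b are one class to them, and where a whole thing is asked for, a point or a joint stands for the part that bears it (a point fixed in the world has none). Each returns a list of dicts, best first, with "confidence" (0 to 1); they miss things now and then, are a little off and sometimes report something else, mostly with a low value. They report only what shows in the picture. A call takes as long as a camera call. They do not tell look-alikes from the thing itself.
- masks_of(camera, query): "mask" (384x512 bool, what is visible of it) and "xy" ([column, row] in pixels, amid what is visible of it).
The state is a dict: "time": time; "qpos": joint angles; "qvel": joint speeds; "effort": joint torques, N m; "tool_pos": TCP position; "eef_rot": TCP orientation; "force": force on the tool from outside, world axes, zero at the start; "wrist_torque": the same for the moment, N m; "finger_gap": finger opening in m; "finger_force": force on a finger pad.
Only numpy, scipy, OpenCV 4.12 (cv2) and the standard library are available. Lean on these libraries where they do the work, as an engineer would, in place of code of your own. Each camera call takes 0.05 s, during which the arm holds its last target. There are 200 camera calls.

TASK

Fill the wax mill's puck magazine. First close the tube's foot with the brass shutter blade: it lies flat in the lipped tray on top of the green drawer case, so slide it out over the open front edge until enough overhangs to grip, then push it into the slot at the front of the foot until you feel it meet its end stop. Then drop every wax puck on the bench into the tube, flat one on top of the other, set the steel follower weight on top of them with its knob up, and leave the pliers and the flux jar where they are.

Things in the scene. Friction and masses are not known exactly. Their poses are not given: they have to be found in the camera images.
- case_lip (a point): Small green drawer case, 190 deep, 90 wide, 60 high, fixed. Its flat top is a shallow tray with a lip 12 high and 6 thick on the left, right and back; inside 184 deep, 78 wide; the front is open. Point: middle of the open front edge, at tray floor level (60 above the bench). x points from the open front to the back, y along the edge, z up.
- blade_center (a point): Shutter blade: flat brass plate 140 x 64 x 3 mm, about 220 g, lying flat in the tray of the drawer case; the lips leave only 7 mm on either side of it, too little for a finger. Point at its centre; x along its length (at the start within 0.06 rad of the case's x), z is the plate normal, up. It slides easily on the tray's slick lining when a fingertip is pressed on it (some 5 N) and drawn along.
- magazine: Puck magazine in its filling stand, fixed to the bench: clear tube, inside diameter 54, over a grey foot on a base plate 112 x 110 x 8. Origin on the bench under the tube's axis; z up; x points from the slotted front to the back. Without the shutter blade the tube is open below.
- magazine_slot (a point): Slot in the foot's front for the blade, 36 mm in front of the tube axis; the blade goes in level along +x. 68 wide; floor (ledges) 50 and roof 57 above the bench. Flared lead-ins reach 21 mm further out (mouth about 75 wide, 40 to 68 above the bench). The hidden end stop is 72 mm in: with the blade home its centre lies 2 mm inside the slot mouth, 34 mm in front of the tube axis.
- magazine_mouth (a point): Centre of the tube's open top, 222 above the bench. The mouth is a funnel: inside diameter 68 at the top, 54 from 17 mm lower down; outside diameter 74 at the top, 60 below the funnel.
- follower_knob (a point): Follower weight: steel cylinder, diameter 50, 40 high, with a black grip knob (diameter 26, 27 high) on a short neck above it; 75 high in all, about 550 g. Point at the centre of the knob, 61.5 above the underside; z up along its axis. Stands on the bench.
- pliers: Bystander: pliers with red handles, about 155 long, lying on the bench.
- flux: Bystander: small amber jar of flux, diameter 44, 85 high, standing on the bench.
- puck1_center (a point): Wax puck, blue: solid cylinder, diameter 50, 28 high, about 55 g, standing on its flat face on the bench. Point at its centre, half-way up; z up. May be absent.
- puck2_center (a point): Wax puck, green: solid cylinder, diameter 50, 28 high, about 55 g, standing on its flat face on the bench. Point at its centre, half-way up; z up. May be absent.
- puck3_center (a point): Wax puck, blue: solid cylinder, diameter 50, 28 high, about 55 g, standing on its flat face on the bench. Point at its centre, half-way up; z up. May be absent.
- puck4_center (a point): Wax puck, green: solid cylinder, diameter 50, 28 high, about 55 g, standing on its flat face on the bench. Point at its centre, half-way up; z up. May be absent.
- puck5_center (a point): Wax puck, blue: solid cylinder, diameter 50, 28 high, about 55 g, standing on its flat face on the bench. Point at its centre, half-way up; z up. May be absent.
Things that resemble listed ones, but are neither listed nor needed, are in the scene too. Leave any red look-alike of the part that bears follower_knob alone.

How it is judged:
By the outcome, as a careful person would: the job done as asked, in the order asked, and still so for the second after the job is handed in, with the robot touching nothing.
Of puck1, puck2, puck3, puck4, puck5 only 3 to 5 are there at a start; the rules pass over those that are not, and their reading is None.
At some moment in a run one of puck1, puck2, puck3, puck4, puck5, follower may be knocked a few centimetres aside while the robot is not near it.
It also fails if it takes over 210 s, if anything falls off the work surface, if the arm or the gripper's body presses on something with over 40 N, if the wrist force passes 120 N, or if a joint passes its speed limit or range.

## Working session

There is one attempt and no reset: what is moved stays moved. The work goes in short steps, each a Python script; the robot and the scene stay as the last script left them, time stands still between calls to the robot, and variables do not carry over. Pictures are saved under pics/ and viewed, at most 14 in all, crops included, and the job is handed in when it is done.

```bash
ls; mkdir -p pics; python3 - <<'E'
from rig import *
import cv2,numpy as np
a=snapshot("scene");b=snapshot("top");c=snapshot("wrist")
cv2.imwrite("pics/a.png",a);cv2.imwrite("pics/b.png",b);cv2.imwrite("pics/c.png",c)
for n in("scene","top"):
  p=camera_params(n);print(n,p["mtx"].round(1).tolist(),(-p["R"].T@p["t"]).round(3),p["R"].round(2).tolist())
  for q in["case_lip","blade_center","magazine","magazine_slot","magazine_mouth","follower_knob","pliers","flux","puck1_center","puck2_center"]:
    print(q,[(round(d["confidence"],2),np.round(d["xy"]).tolist(),int(d["mask"].sum())) for d in masks_of(n,q)])
print(state())
E
```

```text
pics
scene [[357.8, 0.0, 259.3], [0.0, 357.8, 194.4], [0.0, 0.0, 1.0]] [1.01  0.363 0.609] [[-0.67, 0.74, 0.0], [0.47, 0.43, -0.77], [-0.58, -0.52, -0.63]]
case_lip [(0.92, [374.0, 343.0], 3658)]
blade_center [(0.57, [395.0, 310.0], 2686), (0.38, [173.0, 169.0], 3331)]
magazine [(0.89, [171.0, 170.0], 3410)]
magazine_slot [(0.59, [174.0, 170.0], 3338)]
magazine_mouth [(0.96, [171.0, 173.0], 3349)]
follower_knob [(0.89, [310.0, 256.0], 690), (0.84, [347.0, 280.0], 821), (0.81, [307.0, 301.0], 852), (0.27, [238.0, 280.0], 609)]
pliers [(0.61, [232.0, 284.0], 639)]
flux [(0.76, [190.0, 235.0], 708)]
puck1_center [(0.73, [308.0, 204.0], 335)]
puck2_center [(0.53, [271.0, 187.0], 314)]
top [[368.9, 0.0, 254.8], [0.0, 368.9, 194.0], [0.0, 0.0, 1.0]] [ 0.484 -0.004  1.023] [[0.01, -1.0, 0.03], [-0.99, -0.02, -0.11], [0.11, -0.03, -0.99]]
case_lip [(0.55, [143.0, 186.0], 1737), (0.52, [358.0, 190.0], 2291)]
blade_center [(0.78, [125.0, 193.0], 1375)]
magazine [(0.95, [357.0, 189.0], 2244)]
magazine_slot [(0.68, [359.0, 190.0], 2319)]
magazine_mouth [(0.81, [357.0, 190.0], 2271), (0.53, [126.
[... 328 characters left out ...]
 286)]
{'time': 1.15, 'qpos': array([ 1.17263530e+00,  3.52992139e-01,  1.63338703e+00, -2.34498294e-05,
        1.15519458e+00, -2.38243656e-03]), 'qvel': array([ 3.07556080e-03, -2.59004927e-04, -7.60098529e-05,  9.79932964e-04,
        1.27668413e-03,  2.27214210e-04]), 'effort': array([ 2.59382250e-03, -5.93794441e+01, -3.34553289e+01,  6.99292612e-02,
        1.64611742e-02, -4.41755185e-05]), 'tool_pos': array([0.24095609, 0.57669837, 0.21459344]), 'eef_rot': array([6.17618467e-01, 3.08025909e+00, 2.24056532e-05]), 'force': array([0.2456391 , 0.15013218, 0.37666819]), 'wrist_torque': array([-0.01988049, -0.10767167,  0.0084455 ]), 'finger_force': 0.0, 'finger_gap': 0.09159018771693941}
```

View pics/a.png

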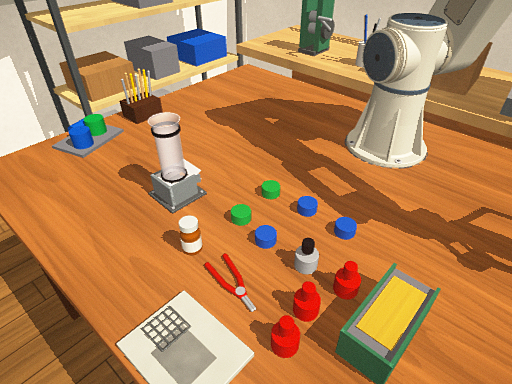

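View pics/b.png

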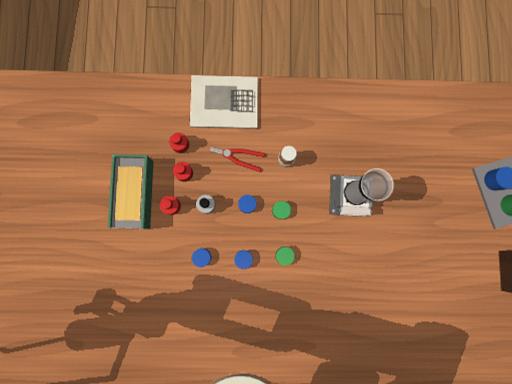

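The scene shows the steel follower at scene (307,257) / top (205,204), next to three red look-alikes at top (178,143), (182,171) and (169,204). Five pucks are on the bench at top (248,204), (282,210), (201,257), (243,260) and (285,256). The other two pucks sit on a separate grey tray far off. The steel and black one is the follower. Next I'll enlarge the case and the magazine.

```bash
cat > h.py <<'E'
from rig import *
import cv2,numpy as np
from scipy.spatial.transform import Rotation as Ro
def ray(cam,uv,P=None):
    p=P or camera_params(cam);K=p["mtx"]
    d=np.array([(uv[0]-K[0,2])/K[0,0],(uv[1]-K[1,2])/K[1,1],1.])
    if cam=="wrist":
        th=np.hypot(d[0],d[1]);s=np.sinc(th/np.pi);d=np.array([d[0]*s,d[1]*s,np.cos(th)])
    return -p["R"].T@p["t"],p["R"].T@d
def onz(cam,uv,z,P=None):
    c,d=ray(cam,uv,P);return c+d*(z-c[2])/d[2]
def proj(cam,X,P=None):
    p=P or camera_params(cam);c=p["R"]@np.asarray(X)+p["t"];K=p["mtx"]
    if cam=="wrist":
        r=np.hypot(c[0],c[1]);th=np.arctan2(r,c[2]);q=c[:2]/max(r,1e-9)*th
    else:q=c[:2]/c[2]
    return np.array([K[0,0]*q[0]+K[0,2],K[1,1]*q[1]+K[1,2]])
def down(yaw,tilt=0):
    # tool z down, tool y along world (-sin,cos)yaw... tool x = (cos yaw, sin yaw)
    x=np.array([np.cos(yaw),np.sin(yaw),0]);z=np.array([0,0,-1.]);y=np.cross(z,x)
    return (Ro.from_matrix(np.c_[x,y,z])).as_rotvec()
E
python3 - <<'E'
from h import *
a=cv2.imread("pics/a.png");b=cv2.imread("pics/b.png")
r=lambda im,x0,y0,w,h:cv2.resize(im[y0:y0+h,x0:x0+w],(400,300),interpolation=cv2.INTER_CUBIC)
cv2.imwrite("pics/d.png",np.vstack([np.hstack([r(b,90,147,120,90),r(a,320,264,132,99)]),np.hstack([r(b,310,155,100,75),r(a,110,105,140,105)])]))
for n,z,uvs in [("top",.028,[(248,204),(282,210),(201,257),(243,260),(285,256)]),("top",.222,[(377,184)]),("top",.05,[(205,204)]),("top",.063,[(116,166),(139,166),(116,220),(142,220)]),("top",.01,[(332,176),(332,214),(370,214)])]:
  for u in uvs: print(n,u,onz(n,u,z).round(3))
E
```

```text
top (248, 204) [ 0.571 -0.014  0.028]
top (282, 210) [ 0.556 -0.106  0.028]
top (201, 257) [0.428 0.109 0.028]
top (243, 260) [ 0.422 -0.003  0.028]
top (285, 256) [ 0.433 -0.115  0.028]
top (377, 184) [ 0.603 -0.297  0.222]
top (205, 204) [0.568 0.1   0.05 ]
top (116, 166) [0.663 0.333 0.063]
top (139, 166) [0.664 0.273 0.063]
top (116, 220) [0.522 0.325 0.063]
top (142, 220) [0.523 0.259 0.063]
top (332, 176) [ 0.655 -0.248  0.01 ]
top (332, 214) [ 0.548 -0.247  0.01 ]
top (370, 214) [ 0.55  -0.353  0.01 ]
```

View pics/d.png

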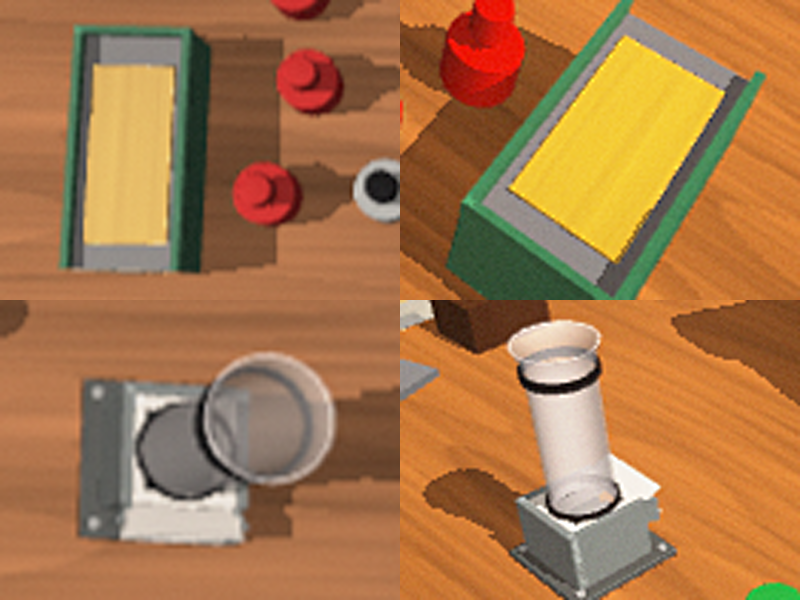

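The case's open front faces the robot (-x): its back lip is at the far end, and the blade is the yellow plate at about (0.593, 0.298). The magazine's white flared lead-in sticks out towards -x, so its slot faces the robot too. Next I'll take close wrist views of both.

```bash
python3 - <<'E'
from h import *
def ik(p,yaw):
    return [(y,inverse_kinematics(p,down(y))) for y in (yaw,yaw+np.pi)]
for p in ([.55,.29,.28],[.52,-.30,.33]):
    for y,q in ik(p,0): print(p,y,None if q is None else np.round(q,2))
import json
out=[]
for n,p in (("mag",[.50,-.30,.33]),("case",[.55,.29,.25])):
    movep(p,down(0)); 
    P=camera_params("wrist");im=snapshot("wrist");cv2.imwrite(f"pics/w_{n}.png",im)
    np.savez(f"w_{n}.npz",mtx=P["mtx"],R=P["R"],t=P["t"])
    for q in ["blade_center","case_lip","magazine_mouth","magazine_slot"]:
        print(n,q,[(round(d["confidence"],2),np.round(d["xy"]).tolist(),int(d["mask"].sum())) for d in masks_of("wrist",q)])
    print(P["mtx"].round(1).tolist(),(-P["R"].T@P["t"]).round(3),P["R"].round(2).tolist(),state()["tool_pos"])
print(state()["time"])
a=cv2.imread("pics/w_mag.png");b=cv2.imread("pics/w_case.png")
cv2.imwrite("pics/e.png",cv2.resize(np.hstack([a,b]),(800,300)))
E
```

```text
[0.55, 0.29, 0.28] 0 [ 0.48  0.29  1.57 -0.    1.28  2.05]
[0.55, 0.29, 0.28] 3.141592653589793 [ 0.48  0.29  1.57 -0.    1.28 -1.09]
[0.52, -0.3, 0.33] 0 [-0.53  0.23  1.55 -0.    1.37  1.05]
[0.52, -0.3, 0.33] 3.141592653589793 [-0.53  0.23  1.55  0.    1.37 -2.1 ]
mag blade_center [(0.3, [139.0, 40.0], 1033)]
mag case_lip [(0.72, [0.0, 157.0], 152)]
mag magazine_mouth [(0.67, [250.0, 94.0], 5649)]
mag magazine_slot [(0.81, [252.0, 94.0], 5596)]
[[297.3, 0.0, 254.1], [0.0, 297.3, 196.7], [0.0, 0.0, 1.0]] [ 0.585 -0.298  0.499] [[0.0, -1.0, -0.0], [-0.95, -0.0, 0.3], [-0.3, 0.0, -0.95]] [ 0.50014932 -0.2997242   0.32997817]
case blade_center [(0.63, [244.0, 142.0], 6055)]
case case_lip [(0.78, [218.0, 122.0], 5668), (0.61, [481.0, 171.0], 686)]
case magazine_mouth []
case magazine_slot []
[[297.3, 0.0, 254.1], [0.0, 297.3, 196.7], [0.0, 0.0, 1.0]] [0.635 0.29  0.42 ] [[-0.0, -1.0, -0.0], [-0.95, 0.0, 0.3], [-0.3, 0.0, -0.95]] [0.5502987  0.28946589 0.25008701]
7.0167
```

View pics/e.png

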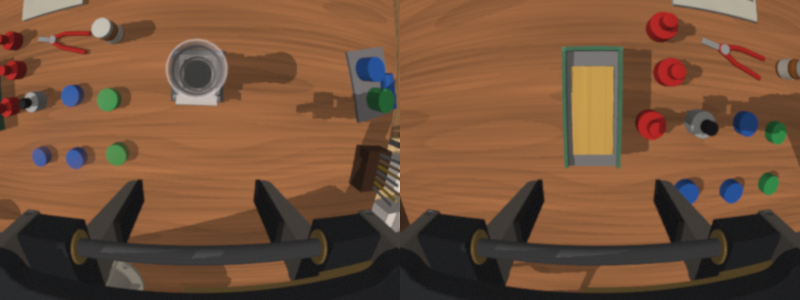

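```bash
python3 - <<'E'
from h import *
L=lambda n:dict(np.load(f"w_{n}.npz"))
P=L("case");im=cv2.imread("pics/w_case.png")
hsv=cv2.cvtColor(im,cv2.COLOR_BGR2HSV);print(hsv[142,244],hsv[60:66,208])
m=(cv2.inRange(hsv,(16,110,120),(30,255,255)));m[:70]=0;m[210:]=0;m[:,:205]=0;m[:,285:]=0
n,l,s,c=cv2.connectedComponentsWithStats(m);k=1+s[1:,4].argmax();print(s[k])
def rect(mask,z):
    ct=max(cv2.findContours(mask.astype(np.uint8),0,2)[0],key=len)[:,0]
    return cv2.minAreaRect(np.array([onz("wrist",u,z,P)[:2] for u in ct],np.float32)*1000)
print("blade",rect(l==k,.063))
g=cv2.inRange(hsv,(60,60,20),(95,255,255));g[:, :200]=0;g[:,300:]=0;g[220:]=0
ct=np.vstack([c[:,0] for c in cv2.findContours(g,0,2)[0] if len(c)>5]);print("case outer@.072",cv2.minAreaRect(np.array([onz("wrist",u,.072,P)[:2] for u in ct],np.float32)*1000))
o=cv2.resize(im[50:220,195:305],None,fx=3,fy=3,interpolation=cv2.INTER_CUBIC)
P=L("mag");im2=cv2.imread("pics/w_mag.png");o2=cv2.resize(im2[35:145,195:310],None,fx=4,fy=4,interpolation=cv2.INTER_CUBIC)
C=np.array([.600,-.298])
def draw(pts,col):
    for X in pts:
        u=(proj("wrist",X,P)-[195,35]+.5)*4
        cv2.circle(o2,tuple(int(v) for v in u),1,col,-1)
t=np.linspace(0,2*np.pi,60)
circ=lambda r,z:[[C[0]+r*np.cos(a),C[1]+r*np.sin(a),z] for a in t]
draw(circ(.037,.222),(0,255,0));draw(circ(.027,.06),(255,0,0))
draw([[C[0]-.057,C[1]+y,.068] for y in np.linspace(-.0375,.0375,20)],(0,0,255))
H=max(o.shape[0],o2.shape[0]);pad=lambda i:cv2.copyMakeBorder(i,0,H-i.shape[0],0,0,cv2.BORDER_CONSTANT)
cv2.imwrite("pics/f.png",np.hstack([pad(o),pad(o2)]))
E
```

```text
[ 19 153 193] [[ 45  69 119]
 [ 62  68 124]
 [ 63  71 125]
 [ 62  73 125]
 [ 63  72 124]
 [ 62  69 115]]
[ 219   85   55  113 5974]
blade ((592.6212158203125, 300.46624755859375), (138.42970275878906, 64.3574447631836), 0.02801167033612728)
case outer@.072 ((597.8803100585938, 300.3382568359375), (87.53889465332031, 185.59963989257812), 89.807861328125)
```

View pics/f.png

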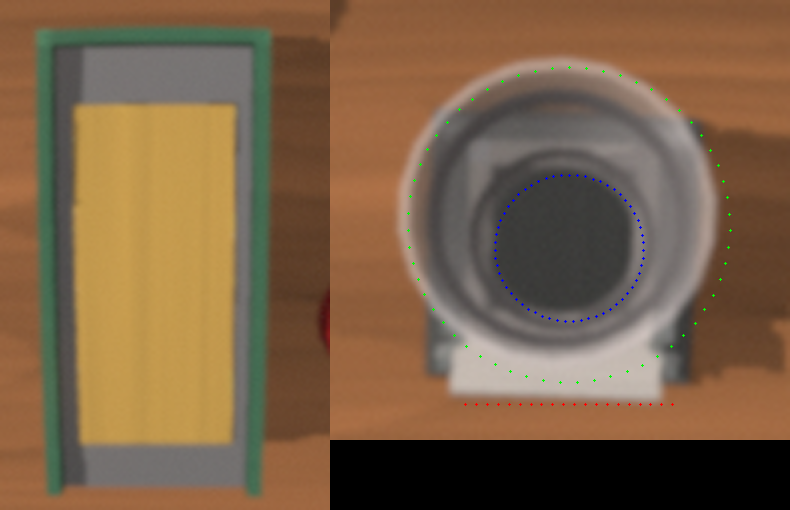

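Measured from the wrist views:
- **Case:** front edge at x≈0.504, yaw 0.
- **Blade:** centre at (0.5926, 0.3005), yaw 0.
- **Magazine:** the overlay is off by a few mm. Corrected, it sits at about (0.603, -0.2955) with yaw about -0.04, based on the flap's slant at crop rows 392 to 400.

Now I'll slide the blade out.

```bash
cat >> h.py <<'E'
def press(dirn,target,maxd,step=.0005,v=.02):
    """step along dirn until force opposing dirn rises by target"""
    d=np.array(dirn,float);hold(.15);f0=state()["force"];p0=np.array(state()["tool_pos"]);s=0
    while s<maxd:
        s+=step;servo_line(p0+d*s,velocity=v);f=-(state()["force"]-f0)@d
        if f>target:break
    return s,f
E
python3 - <<'E'
from h import *
command_gripper(0,20)
o=down(np.pi)
movep([.625,.3005,.12],o);servo_line([.625,.3005,.069],velocity=.1)
print(press([0,0,-1],6,.012),state()["tool_pos"])
p=state()["tool_pos"].copy()
servo_line([p[0]-.062,p[1],p[2]],velocity=.05)
hold(.1);print(state()["force"],state()["tool_pos"])
q=state()["tool_pos"];servo_line([q[0],q[1],.16],velocity=.15)
movep([.40,.3,.25],o)
P=camera_params("wrist");im=snapshot("wrist");cv2.imwrite("pics/g.png",im)
b=snapshot("top");cv2.imwrite("pics/g2.png",b)
for n in("wrist","top"):
  for d in masks_of(n,"blade_center")[:2]:
    ct=max(cv2.findContours(d["mask"].astype(np.uint8),0,2)[0],key=len)[:,0]
    print(n,d["confidence"],cv2.minAreaRect(np.array([onz(n,u,.063)[:2] for u in ct],np.float32)*1000))
print(state()["time"])
E
```

```text
(0.007500000000000003, np.float64(8.637296170558166)) [0.62598641 0.30095057 0.06343111]
[-1.32886355  0.33830387  6.30435404] [0.56372417 0.30098024 0.06343332]
wrist 0.96 ((473.1296081542969, 300.3208923339844), (27.218162536621094, 63.87642288208008), 0.056927092373371124)
wrist 0.25 ((578.1891479492188, -172.37063598632812), (41.0061149597168, 119.95710754394531), 62.468013763427734)
top 0.81 ((531.936279296875, 297.37200927734375), (64.96134948730469, 138.2429962158203), 88.51658630371094)
18.8583
```

View pics/g.png

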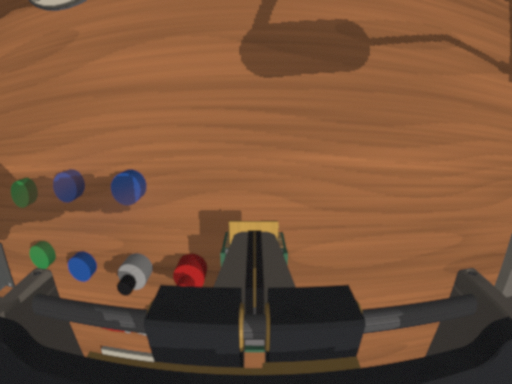

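The blade now overhangs 44 mm: its front end is at x≈0.4595, seen at wrist image (254,225). I'll grip it by its long edges with the tool tilted slightly and lift it.

```bash
cat >> h.py <<'E'
def tilted(yaw,t):
    # blade-heading yaw; tool z = down leaning forward by t; tool x points back (camera on robot side)
    h=np.array([np.cos(yaw),np.sin(yaw),0]);up=np.array([0,0,1.])
    z=np.sin(t)*h-np.cos(t)*up;x=-np.cos(t)*h-np.sin(t)*up;y=np.cross(z,x)
    return Ro.from_matrix(np.c_[x,y,z]).as_rotvec(),z
E
python3 - <<'E'
from h import *
o,z=tilted(0,.2)
g=np.array([.474,.3004,.0615]);T=g+.019*z
command_gripper(.092,60)
movep(T+[0,0,.08],o);servo_line(T,velocity=.08)
command_gripper(.03,60);hold(.2)
print(state()["finger_gap"],state()["finger_force"])
servo_line(T+[0,0,.015],velocity=.03)
servo_line(T+[0,0,.08],velocity=.1)
servo_line(T+[-.07,0,.14],velocity=.15);hold(.2)
print(state()["finger_gap"],state()["force"],state()["wrist_torque"])
a=snapshot("scene");w=snapshot("wrist");print(state()["time"])
cv2.imwrite("pics/h.png",cv2.resize(np.hstack([a,w]),(800,300)))
E
```

```text
0.06198168894515803 59.981303215026855
0.062105386599640634 [ 0.3923175  -0.18862097 -2.28464068] [-0.02262222  0.31734945  0.04142149]
25.325
```

View pics/h.png

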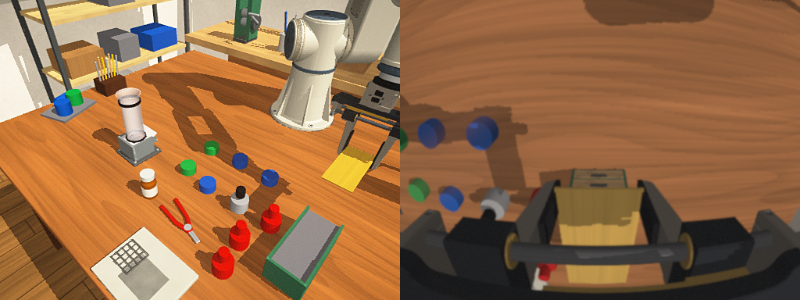

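The blade is held and hangs free, with its far end at about scene (345,185 in the half-size view). I'll measure its pitch in the hand by a mask fit and check the magazine pose by overlay.

```bash
python3 - <<'E'
from h import *
from scipy.optimize import minimize
s=state();snapshot("scene");Pt=camera_params("scene")
m=masks_of("scene","blade_center");d=max(m,key=lambda d:d["xy"][0]*(d["confidence"]>.2));print([(x["confidence"],x["xy"],x["mask"].sum()) for x in m])
im=snapshot("scene");M=cv2.inRange(cv2.cvtColor(im,cv2.COLOR_BGR2HSV),(18,150,120),(30,255,255));M[:170]=0;M[260:]=0;M[:,:380]=0;M=M>0;print(M.sum(),M[d["mask"]].mean())
R=Ro.from_rotvec(s["eef_rot"]).as_matrix();g=s["tool_pos"]-.019*R[:,2]
def corners(p,ex,ey,yw):
    u=np.array([np.cos(p)*np.cos(yw),np.cos(p)*np.sin(yw),-np.sin(p)]);v=np.array([-np.sin(yw),np.cos(yw),0])
    a=g+[0,ey,0]-(.0145-ex)*u
    return np.array([proj("scene",X,Pt) for X in(a-.032*v,a+.032*v,a+.14*u+.032*v,a+.14*u-.032*v)])
def cost(x):
    z=np.zeros((384*4,512*4),np.uint8);cv2.fillConvexPoly(z,np.round(corners(*x)*4+1.5).astype(int),1)
    z=cv2.resize(z.astype(np.float32),(512,384),interpolation=cv2.INTER_AREA)>.5
    near=np.zeros_like(z);return (z^M)[M.any(1).argmax():].sum()
# fit only far corners region
best=minimize(cost,[0.05,0,0,0],method="Nelder-Mead",options=dict(initial_simplex=[[0,0,0,0],[.15,0,0,0],[.05,.006,0,0],[.05,0,.004,0],[.05,0,0,.04]]))
print("pitch,ex,ey,yaw",best.x.round(4),best.fun)
o=im.copy();cv2.polylines(o,[np.round(corners(*best.x)).astype(int)],1,(255,0,255))
o=cv2.resize(o[170:260,380:510],None,fx=3,fy=3)
C=np.array([.603,-.2955]);yw=-.04;c,sn=np.cos(yw),np.sin(yw)
W=lambda x,y,z:[C[0]+c*x-sn*y,C[1]+sn*x+c*y,z]
t=np.linspace(0,2*np.pi,60);L=np.linspace(-1,1,25)
sets=[([W(.037*np.cos(a),.037*np.sin(a),.222) for a in t],(0,255,0)),([W(.027*np.cos(a),.027*np.sin(a),.06) for a in t],(255,0,0)),([W(-.057,.0375*k,.068) for k in L],(0,0,255)),
 ([W(.056*k,q*.055,.008) for k in L for q in(-1,1)]+[W(q*.056,k*.055,.008) for k in L for q in(-1,1)],(255,255,0))]
def ov(cam,img,P,x0,y0,w,h,f):
    q=cv2.resize(img[y0:y0+h,x0:x0+w],None,fx=f,fy=f,interpolation=cv2.INTER_CUBIC)
    for S,col in sets:
        for X in S:
            u=(proj(cam,X,P)-[x0,y0]+.5)*f;cv2.circle(q,tuple(int(v) for v in u),1,col,-1)
    return q
A=ov("wrist",cv2.imread("pics/w_mag.png"),dict(np.load("w_mag.npz")),195,35,115,110,3)
B=ov("top",cv2.imread("pics/b.png"),camera_params("top"),315,155,100,75,3)
D=ov("scene",im,Pt,120,100,110,120,3)
cv=np.zeros((600,800,3),np.uint8)
for i,(x,y) in((A,(0,0)),(B,(350,0)),(D,(350,230)),(o,(0,330))):
    h,w=min(i.shape[0],600-y),min(i.shape[1],800-x);
    cv[y:y+h,x:x+w]=i[:h,:w]
cv2.imwrite("pics/i.png",cv)
E
```

```text
[(0.8, [449.4, 211.3], np.int64(2268)), (0.17, [170.9, 170.7], np.int64(3172))]
2260 0.9814814814814815
pitch,ex,ey,yaw [ 0.054  -0.0002 -0.0003 -0.0128] 43.0
```

View pics/i.png

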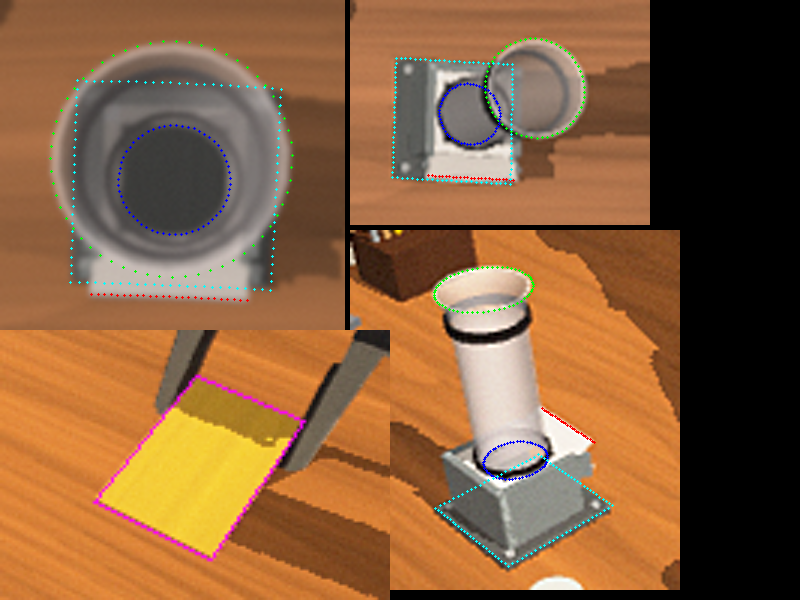

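The overlay fits in all three views. The blade droops 0.054 rad in the hand, so I'll tilt the tool to level it and insert.

```bash
cat >> h.py <<'E'
C=np.array([.603,-.2955]);YM=-.04
def W(x,y,z):
    c,s=np.cos(YM),np.sin(YM);return np.array([C[0]+c*x-s*y,C[1]+s*x+c*y,z])
E
python3 - <<'E'
from h import *
o,z=tilted(-.03,.254);u=W(1,0,0)-W(0,0,0)
pre=W(-.2005,0,.0540)+.019*z
movep(pre+[0,0,.12],o);servo_line(pre,velocity=.12);hold(.3)
f0=state()["force"].copy();s=0
while s<.122:
    s+=.004 if s<.1 else .001
    servo_line(pre+s*u,velocity=.05 if s<.1 else .02)
    f=state()["force"]-f0
    if abs(s/.012-round(s/.012))<.01 or s>.1: print(round(s,3),f.round(1),round(state()["finger_gap"],4))
    if -f@u>14 or np.linalg.norm(f)>25: print("stop",s,f.round(1));break
print(state()["tool_pos"],pre+.111*u,state()["time"])
a=snapshot("scene");cv2.imwrite("pics/j.png",cv2.resize(a[70:250,90:290],(800,600)[:2]))
E
```

```text
0.012 [-0.7  0.4  1. ] 0.0615
0.024 [-0.1  0.8  0.5] 0.0619
0.036 [-0.2 -0.5  0.9] 0.0624
0.048 [-0.2  0.4  0.6] 0.0619
0.06 [-0.6 -0.5  0.4] 0.0616
0.072 [-0.9 -1.   0.7] 0.062
0.084 [-0.8 -0.3  0.5] 0.0621
0.096 [-0.8  0.4  0.1] 0.062
0.1 [ 0.1  0.1 -0.3] 0.062
0.101 [-1.1 -0.9  0.6] 0.0617
0.102 [-0.2 -0.5  0.4] 0.0621
0.103 [-1.6 -0.   1. ] 0.0624
0.104 [-0.2 -0.6  1. ] 0.062
0.105 [-0.5 -0.2 -0. ] 0.0621
0.106 [-0.8 -0.8 -0.1] 0.0618
0.107 [-1.3 -0.9  1.2] 0.0621
0.108 [-0.7 -0.6  0.4] 0.0619
0.109 [-1.  -0.7  0.2] 0.0617
0.11 [-2.1 -0.7  1.4] 0.062
0.111 [-6.  -3.3  1.7] 0.0617
0.112 [-10.9  -3.4   1.5] 0.0622
0.113 [-14.3  -5.5   0.6] 0.0619
stop 0.11300000000000007 [-14.3  -5.5   0.6]
[ 0.51737764 -0.29141638  0.03424852] [ 0.51834372 -0.29206416  0.03560961] 38.6333
```

View pics/j.png

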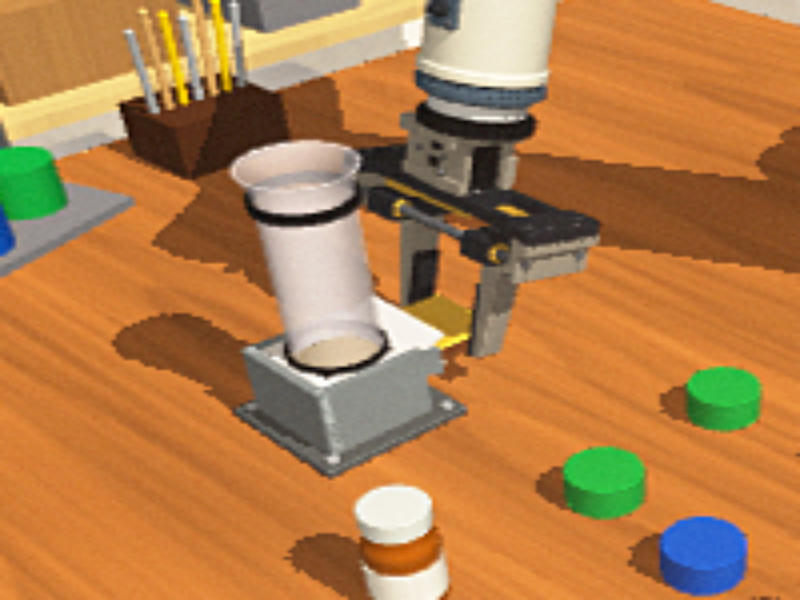

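The end stop was felt exactly where expected: the force rose from s=0.110 to 14 N at 0.113, and the picture shows the tube closed. I'll release the blade and run the first puck.

```bash
cat >> h.py <<'E'
def blobs(cam,im,P):
    hsv=cv2.cvtColor(im,cv2.COLOR_BGR2HSV);out=[]
    for n,lo,hi in(("blue",(105,120,50),(125,255,255)),("green",(50,120,50),(75,255,255))):
        m=cv2.morphologyEx(cv2.inRange(hsv,lo,hi),cv2.MORPH_OPEN,np.ones((3,3)))
        k,l,s,c=cv2.connectedComponentsWithStats(m)
        for i in range(1,k):
            if s[i,4]>100:
                X=onz(cam,c[i],.014,P)
                if .28<X[0]<.8 and -.22<X[1]<.23: out.append((n,X[:2],int(s[i,4])))
    return out
def radial(p): return down(np.arctan2(p[1],p[0])+np.pi/2)
def pucks():
    return blobs("top",snapshot("top"),camera_params("top"))
def refine(p,tol=.04):
    P=camera_params("wrist");b=blobs("wrist",snapshot("wrist"),P)
    b=[x for x in b if np.hypot(*(x[1]-p))<tol]
    return min(b,key=lambda x:np.hypot(*(x[1]-p)))if b else None
MZ=.2245
def do_puck(p):
    command_gripper(.078,25)
    movep([*p,.13],radial(p));r=refine(p);print("est",np.round(p,4),"wrist",r)
    if r is None:return False
    p=r[1];servo_line([*p,.012],velocity=.13,attitude=radial(p))
    command_gripper(.03,25);s=state();print("gap",round(s["finger_gap"],4),round(s["finger_force"],1))
    if s["finger_gap"]<.046:return False
    servo_line([*p,.10],velocity=.2)
    return True
def drop():
    c=C;o=radial(c)
    q=c*.80
    movep([*q,.29],radial(c));movep([*c,.26],o);print("carry gap",round(state()["finger_gap"],4))
    servo_line([*c,MZ],velocity=.08);hold(.15);print("f",state()["force"].round(1))
    command_gripper(.070);hold(.3);servo_line([*c,.27],velocity=.2)
    movep([*q,.29],o)
E
python3 - <<'E'
from h import *
o,z=tilted(-.03,.254);p=np.array(state()["tool_pos"])
command_gripper(.088);hold(.2);servo_line(p-.08*z,velocity=.1)
servo_line(p-.08*z+[-.10,0,.10],velocity=.25)
b=pucks();print([(n,x.round(3),a) for n,x,a in b])
p=min((x for n,x,a in b),key=lambda x:np.hypot(*(x-[.43,-.115])))
if do_puck(p): 
    drop()
a=snapshot("scene");w=snapshot("wrist");print(state()["time"])
cv2.imwrite("pics/k.png",np.hstack([cv2.resize(a[70:250,90:330],(440,330)),cv2.resize(w,(360,330))]))
E
```

```text
[('blue', array([ 0.573, -0.011]), 247), ('blue', array([0.426, 0.11 ]), 268), ('blue', array([ 0.423, -0.003]), 249), ('green', array([ 0.558, -0.105]), 243), ('green', array([ 0.434, -0.115]), 244)]
est [ 0.4342 -0.1153] wrist ('green', array([ 0.433456  , -0.11366935]), 1985)
gap 0.0495 25.0
carry gap 0.0493
f [ 0.4 -0.  -0. ]
49.975
```

View pics/k.png

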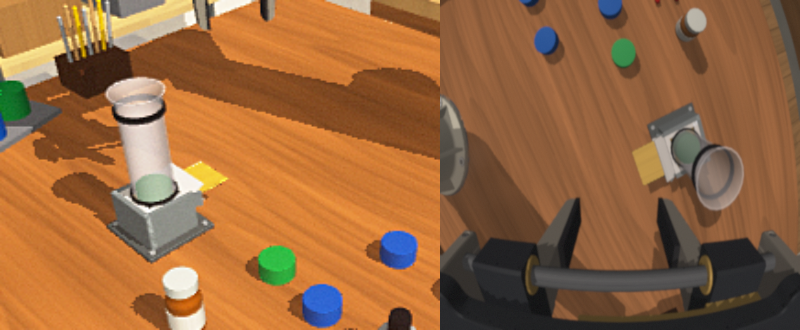

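The first puck lies flat at the tube's foot and the blade is seated. I'll do the remaining four pucks, detecting again before each one.

```bash
python3 - <<'E'
from h import *
for k in range(4):
    b=pucks();print([(n,x.round(3)) for n,x,a in b])
    if not b:break
    p=min((x for n,x,a in b),key=lambda x:np.hypot(*x))
    if not do_puck(p):print("FAIL");break
    drop();print("t",state()["time"])
b=pucks();print([(n,x.round(3),a) for n,x,a in b])
a=snapshot("scene");w=snapshot("wrist")
for c in("scene","wrist"):print(c,[(round(d["confidence"],2),np.round(d["xy"])) for d in masks_of(c,"follower_knob")])
cv2.imwrite("pics/l.png",np.hstack([cv2.resize(a[70:310,90:410],(440,330)),cv2.resize(w,(360,330))]))
E
```

```text
[('blue', array([ 0.574, -0.011])), ('blue', array([0.426, 0.11 ])), ('blue', array([ 0.423, -0.003])), ('green', array([ 0.558, -0.105]))]
est [ 0.4228 -0.0032] wrist ('blue', array([ 0.42284187, -0.00175737]), 2013)
gap 0.0495 25.0
carry gap 0.0495
f [ 0.1 -0.1 -0. ]
t 58.0
[('blue', array([ 0.573, -0.011])), ('blue', array([0.426, 0.11 ])), ('green', array([ 0.558, -0.105]))]
est [0.4264 0.1099] wrist ('blue', array([0.42684212, 0.11116571]), 2015)
gap 0.0491 25.0
carry gap 0.0494
f [ 0.1 -0.3 -0.2]
t 66.6583
[('blue', array([ 0.573, -0.011])), ('green', array([ 0.558, -0.105]))]
est [ 0.5578 -0.1055] wrist ('green', array([ 0.55744192, -0.1033739 ]), 1985)
gap 0.0493 25.0
carry gap 0.0494
f [0.8 0.4 0.2]
t 74.25
[('blue', array([ 0.573, -0.011]))]
est [ 0.5735 -0.0113] wrist ('blue', array([ 0.57298584, -0.00959746]), 2029)
gap 0.0495 25.0
carry gap 0.0492
f [ 0.4  0.  -0.3]
t 82.2833
[]
scene [(0.87, array([308., 299.])), (0.82, array([305., 254.])), (0.8, array([288., 337.])), (0.72, array([347., 283.])), (0.7, array([171., 171.])), (0.54, array([386., 325.]))]
wrist []
```

View pics/l.png

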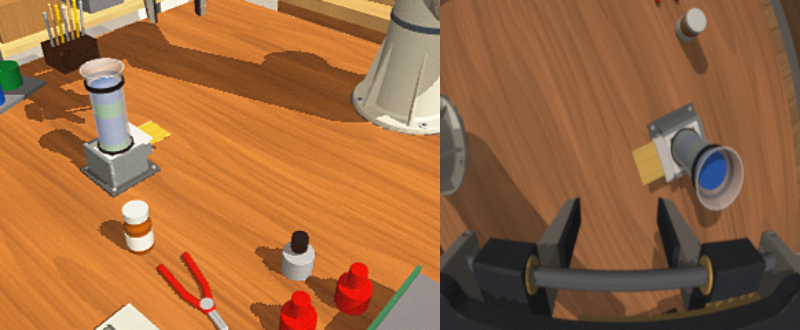

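All five pucks are in the tube and stacked flat, and the bench has none left. The follower candidates are the steel and black part at scene (305,254) and three red ones at (308,299), (288,337) and (347,283). The steel one fits the description. I'll hover over it and confirm with a crop.

```bash
python3 - <<'E'
from h import *
t=snapshot("top");P=camera_params("top")
def knob(cam,im,P,guess,tol):
    g=cv2.cvtColor(im,cv2.COLOR_BGR2HSV)[:,:,2];m=(g<55).astype(np.uint8)
    k,l,s,c=cv2.connectedComponentsWithStats(m);r=[]
    for i in range(1,k):
        X=onz(cam,c[i],.0615,P)[:2];d=np.hypot(*(X-guess))
        if s[i,4]>20 and d<tol:r.append((round(float(d),4),X.round(4),s[i,4],c[i].round(1)))
    return sorted(r,key=lambda x:x[0])
print([(round(d["confidence"],2),onz("top",d["xy"],.04).round(3)[:2],np.round(d["xy"])) for d in masks_of("top","follower_knob")])
r=knob("top",t,P,np.array([.568,.10]),.06);print("top",r)
p=r[0][1]
command_gripper(.06,30)
movep([*p,.20],radial(p))
P=camera_params("wrist");w=snapshot("wrist");print("wrist",knob("wrist",w,P,p,.05))
u=proj("wrist",[*p,.0615],P).astype(int);print(u)
y0,x0=max(u[1]-75,0),max(u[0]-100,0);cv2.imwrite("pics/m.png",cv2.resize(w[y0:y0+150,x0:x0+200],(800,600),interpolation=cv2.INTER_CUBIC))
E
```

```text
[(0.78, array([0.735, 0.181]), array([177., 142.])), (0.59, array([0.654, 0.162]), array([183., 172.])), (0.58, array([0.571, 0.097]), array([206., 203.])), (0.54, array([0.571, 0.194]), array([170., 202.]))]
top [(0.0024, array([0.5702, 0.1008]), np.int32(66), array([204.1, 202.6]))]
wrist [(0.0021, array([0.57  , 0.1029]), np.int32(445), array([254.1, 185.1]))]
[253 186]
```

View pics/m.png

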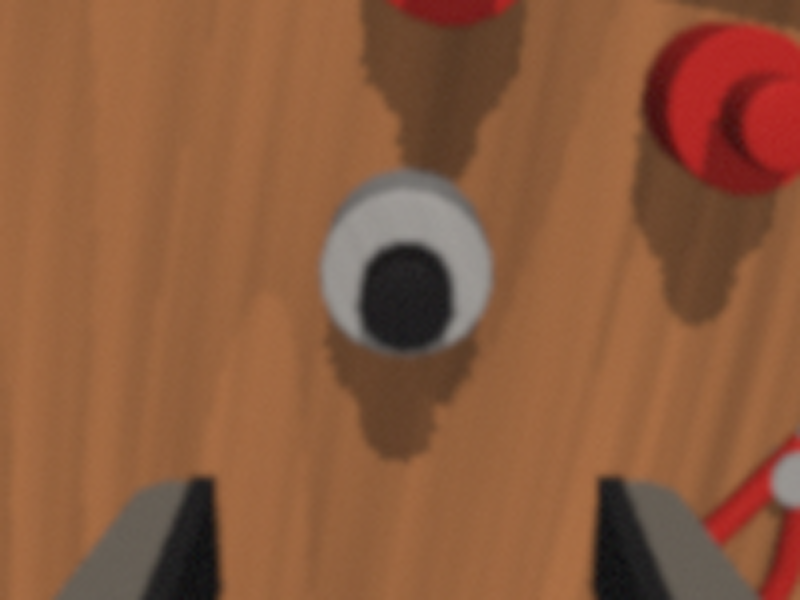

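The crop confirms the steel follower with its black knob, at (0.570, 0.1025). I'll place it now.

```bash
python3 - <<'E'
from h import *
p=np.array([.570,.1023]);o=radial(p)
servo_line([*p,.0445],velocity=.12,attitude=o)
command_gripper(.01,55);s=state();print(s["finger_gap"],s["finger_force"])
servo_line([*p,.12],velocity=.12)
c=C;o=radial(c);movep([*(c*.8),.34],o);movep([*c,.31],o);print("gap",state()["finger_gap"])
servo_line([*c,.268],velocity=.1)
hold(.2);w=state()["force"].copy();print(w)
print(press([0,0,-1],4,.036,step=.001,v=.03),state()["tool_pos"],(state()["force"]-w).round(1))
a=snapshot("scene");print(state()["time"])
cv2.imwrite("pics/n.png",cv2.resize(a[60:240,90:330],(800,600)))
E
```

```text
0.024905824496330872 55.000576972961426
gap 0.025037105311904857
[ 0.0562414   0.07966474 -6.02195527]
(0.03200000000000002, np.float64(10.74697899585821)) [ 0.60351027 -0.29576094  0.23761437] [-1.8  0.9 10.5]
98.35
```

View pics/n.png

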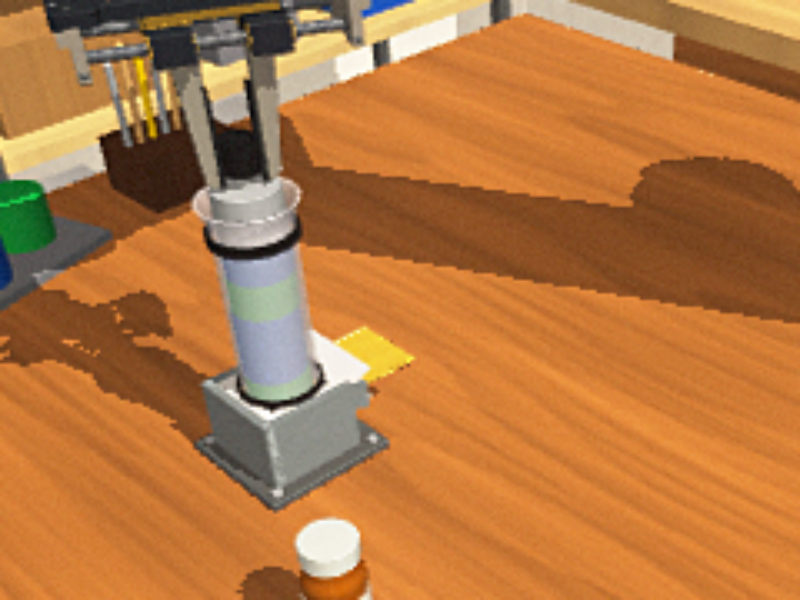

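Contact came at underside z=0.193, which is exactly five pucks on the blade. I'll release, retreat and check.

```bash
python3 - <<'E'
from h import *
command_gripper(.06);hold(.3);servo_line([*C,.36],velocity=.15);movep([.35,-.15,.40],radial([.35,-.15]));hold(.5)
a=snapshot("scene");t=snapshot("top");print(state()["time"])
cv2.imwrite("pics/o.png",np.hstack([cv2.resize(a,(400,300)),cv2.resize(a[100:220,120:280],(400,300))]))
E
```

```text
102.025
```

View pics/o.png

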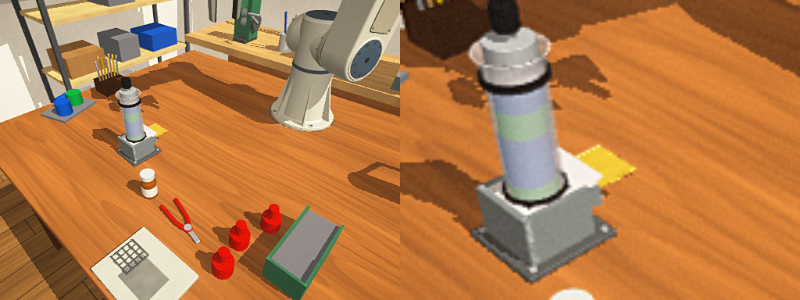

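The follower stands upright on the five pucks with its knob up, the blade is home, and the pliers and flux jar haven't moved.

```bash
python3 -c "
from rig import *
print(close_job())"
```

```text
the job is handed in; nothing more can be done
None
```

The job is handed in: the shutter blade is in against its end stop, all five pucks are stacked flat in the tube, and the follower is on top with its knob up; the pliers, flux jar and red look-alikes were left alone.

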